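Pack pocket volumes into strongroom trays

TASK

Pack the four antique pocket books into the two blue trays for the cabinet: the two cream vellum books in the white-lined tray, the two brown calf books in the dark-grey-lined tray. In each tray the larger book lies flat and square in the middle with the smaller one flat and centred on top of it, every spine towards the tray's label holder. Set the books down, do not drop them, and leave the blue notebook, the loupe and the box of slips where they are.

Things in the scene. Friction and masses are not known exactly. Their poses are not given: they have to be found in the camera images.
- vellum_large: The larger vellum volume, a loose antique pocket book lying flat: cream covers, tan leather spine strip; 64 mm spine to fore-edge (its x), 112 mm head to tail (y), 30 mm thick (z), about 150 g, rigid, square sides. Origin: centre of its underside. Spine on its -x side; z up out of the cover.
- vellum_small: The smaller vellum volume, a loose antique pocket book lying flat: cream covers, tan leather spine strip; 46 mm spine to fore-edge (its x), 80 mm head to tail (y), 22 mm thick (z), about 80 g, rigid, square sides. Origin: centre of its underside. Spine on its -x side; z up out of the cover.
- calf_large: The larger calf volume, a loose antique pocket book lying flat: brown covers with gold ruling, very dark spine strip, red label on the spine; 64 mm spine to fore-edge (its x), 112 mm head to tail (y), 30 mm thick (z), about 160 g, rigid, square sides. Origin: centre of its underside. Spine on its -x side; z up out of the cover.
- calf_small: The smaller calf volume, a loose antique pocket book lying flat: brown covers with gold ruling, very dark spine strip, red label on the spine; 46 mm spine to fore-edge (its x), 80 mm head to tail (y), 22 mm thick (z), about 85 g, rigid, square sides. Origin: centre of its underside. Spine on its -x side; z up out of the cover.
- white_tray: Shallow blue steel tray, fixed, white lining, for the vellum books. 160 mm front to back (x), 190 mm wide (y); walls 3 mm thick, rim 22.5 mm high; lined floor 4 mm above the table. Sloping label holder with white card stands out 16 mm from mid front wall. Origin: on the table under the middle of the front (label) edge; x points to the back, so the tray's middle is at x = +80 mm.
- grey_tray: Shallow blue steel tray, fixed, dark grey lining, for the calf books. 160 mm front to back (x), 190 mm wide (y); walls 3 mm thick, rim 22.5 mm high; lined floor 4 mm above the table. Sloping label holder with white card stands out 16 mm from mid front wall. Origin: on the table under the middle of the front (label) edge; x points to the back, so the tray's middle is at x = +80 mm.
- notebook: A modern blue cloth notebook with a black elastic, loose, lying flat among the books: 62 x 100 x 20 mm (x, y, z). Not to be packed or moved. Origin: centre of its underside.
- loupe: A stand loupe, loose and upright: black with a brass ring and a glass top, 42 mm across, 44 mm high. To be left alone. Origin: centre of its underside.
- slip_box: An open oak box of white and yellow paper slips, loose: 75 x 125 mm (x, y), slips up to 58 mm high. To be left alone. Origin: centre of its underside.
Mind the look-alikes: they are no part of the job. What is shaped like the vellum_large but orange is not meant. What is shaped like the vellum_small but turquoise is not meant.

How it is judged:
By the outcome, as a careful person would: the job done as asked, in the order asked, and still so for the second after the job is handed in, with the robot touching nothing.
It also fails if it takes over 112 s, if anything falls off the work surface, if the arm or the gripper's body presses on something with over 40 N, if the wrist force passes 120 N, or if a joint passes its speed limit or range.

ROBOT

A 6-joint arm with a two-finger parallel gripper is mounted at the origin on the work surface. World frame = base frame: x ahead of the robot, y to its left, z up, the work surface at z = 0. Lengths are in m, angles in rad, forces in N, time in s.
With the tool pointing down it reaches from about 0.3 to 0.875 m from the base axis. Payload 6.4 kg.
Tool frame: the origin (TCP) lies on the centre line of the jaws, within the pads' length; the fingertips stand 22 mm ahead of it and the grasp point (between the pads) lies 3 mm ahead of it; z points along the fingers, y is the line along which they close (so a half turn about z gives the same grasp; the last joint's range is limited). The gripper opens to 85 mm and grips with 20 to 120 N. Pads are 22 mm wide; open, the fingers measure 114 mm over their backs; the gripper's body (76 mm by 85 mm) begins 54 mm behind the grasp point. The pads swing forward as they close: fully open they stand 13 mm farther back than shut.
Start: joints at [0.974, 0.181, 1.607, -0, 1.354, -0.206], TCP at [0.219, 0.532, 0.253] pointing down, gripper open.
Joint ranges: [-2.99, 2.99], [-0.89, 2.07], [0.3, 2.58], [-1.14, 4.28], [0, 2.63], [-3.12, 3.12]. Speed limits (rad/s): [2.57, 2.57, 3.01, 3.14, 3.14, 3.14].

INTERFACE

Orientations are given as a unit quaternion [w, x, y, z].
In Python, from bench import ctrl gives the robot as it stands. The module is installed in compiled form; this text tells all that it offers.
- The arm moves only by the tool servo_tool, never from a script. Its argument "commands" is a list of rows, each a list of 3 entries, a list of its own where there are three numbers: the shift along the tool's x, y, z in mm, then the turn about the tool's z in rad, then the finger opening in mm, from 0 to 85.4. In form: [[[dx, dy, dz], turn, jaw], ...]. A call has 1 to 20 rows; each row shifts and turns the commanded pose from where the row before left it, along the tool's axes as they then stand; what a row does not reach is not made up. A row lasts 1/8 s, in which the tool goes at most 62.5 mm and 10.7 degrees, less where a joint would pass 70% of its speed; a pose out of reach is approached as far as the arm can. A call with a gripper value outside its range is refused whole. The fingers move at their own pace and stop on an object; the grip force is fixed at half the most. Time passes only in rows, so rows that do not move let the fingers close. It gives the time, the measured TCP pose, the force, the opening and the grip force at its end, in the units of the state.
- ctrl.get_obs(): the state, without advancing time (a new reading comes with each control period).
- ctrl.camera(name): name is "side" or "top"; returns a dict with "color" (480x640x3 uint8, red, green, blue), "z_map" (480x640 float32, m along the optical axis (not along the pixel's ray), 0 where there is no reading), "fx", "fy", "cx", "cy" (pixels), "R" (3x3) and "t" (3): a world point X has camera coordinates R X + t. Camera axes: x right, y down, z forward; pixel columns grow to the right and rows downward; lengths in m; the calibration is good to about 2 mm. A picture is of the moment at which its call begins.
- ctrl.hand_in(): hands the job in; it is judged then, once.
The state is a dict: "time_s": time; "q": joint angles; "dq": joint speeds; "joint_efforts": joint torques, N m; "eef_pos": TCP position; "eef_rot": TCP orientation; "wrist_force": force on the tool from outside, world axes, zero at the start; "torque": the same for the moment, N m; "opening": opening from 0.0 (shut) to 1.0 (fully open); "grasp_force": force on a finger pad.
Only numpy, scipy, OpenCV 4.12 (cv2) and the standard library are available. Lean on these libraries where they do the work, as an engineer would, in place of code of your own. Each camera call takes 0.05 s, during which the arm holds its last target. There are 200 camera calls.

## Working session

There is one attempt and no reset: what is moved stays moved. The work goes in short steps, Python scripts to look and compute and a tool call to move; the robot and the scene stay as the last step left them, time stands still between calls to the robot, and variables do not carry over. Pictures are saved under pics/ and viewed, at most 14 in all, crops included, and the job is handed in when it is done.

Besides the shell and the picture viewer there is one more tool, called after "Call:" as a command line: name --argument value ..., lists and objects as JSON in quotes. servo_tool: Moves the arm, as the interface text tells. Its arguments: {"type":"object","properties":{"commands":{"type":"array"}},"required":["commands"]}

```bash
mkdir -p pics; python3 - <<'E'
from bench import ctrl
import cv2,numpy as np
for n in("top","side"):
    c=ctrl.camera(n); cv2.imwrite(f"pics/{n}0.png",c["color"][:,:,::-1]); np.savez(f"{n}0.npz",**c)
    print(n,c["fx"],c["cx"],c["cy"],c["R"].round(3).tolist(),c["t"].round(3))
o=ctrl.get_obs();print(o)
E
```

```text
top 490.32740914131864 319.0792239554485 242.6306646622673 [[0.018, -1.0, 0.008], [-0.981, -0.019, -0.195], [0.195, -0.004, -0.981]] [-0.029  0.551  0.933]
side 569.2739638701875 316.6489166901575 241.52482354466736 [[0.945, -0.327, 0.002], [-0.19, -0.554, -0.811], [0.266, 0.766, -0.585]] [-0.544  0.136  0.976]
{'time_s': 0.1, 'q': array([ 9.73692776e-01,  1.81471411e-01,  1.60791292e+00,  1.13257979e-05,
        1.35379498e+00, -2.06301801e-01]), 'dq': array([ 0.00017886, -0.00366093, -0.00148751,  0.00034096, -0.00176833,
        0.00176593]), 'joint_efforts': array([-3.93656028e-04, -4.45868325e+01, -3.52239275e+01, -4.13126791e-04,
        4.05389612e-03, -2.68809231e-05]), 'eef_pos': array([0.21875054, 0.53126389, 0.25246922]), 'eef_rot': array([-3.15270079e-04,  1.94160936e-01,  9.80969368e-01, -7.28016750e-04]), 'wrist_force': array([0.02256365, 0.18191472, 0.25130934]), 'torque': array([-0.02531812,  0.04114781, -0.0403255 ]), 'grasp_force': 0.0, 'opening': 0.9985297909652715}
```

View pics/top0.png

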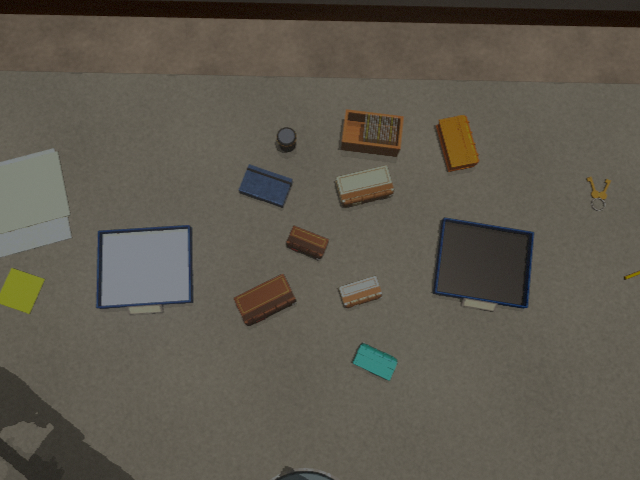

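View pics/side0.png

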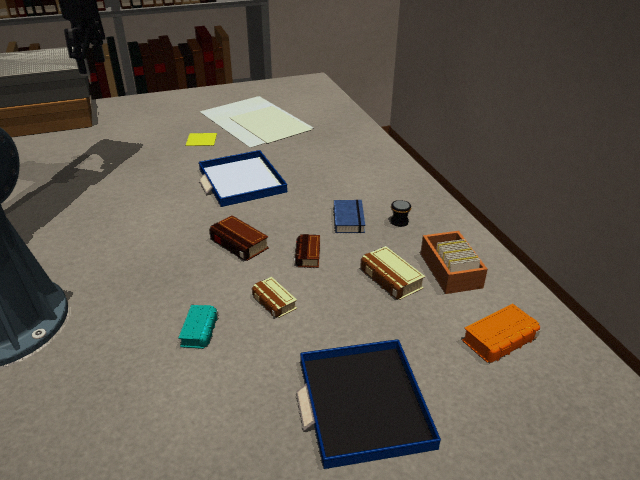

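```bash
cat > h.py <<'E'
import numpy as np,cv2
def cloud(c):
    z=c["z_map"].astype(float);v,u=np.mgrid[:z.shape[0],:z.shape[1]]
    P=np.stack([(u-c["cx"])/c["fx"]*z,(v-c["cy"])/c["fy"]*z,z],-1)
    W=(P-c["t"])@c["R"]; W[z<=0]=np.nan
    return W
def rect(W,m):
    p=W[m]; r=cv2.minAreaRect((p[:,:2]*1000).astype(np.float32)); 
    return r
def book(W,box,h,tol=4):   # box u0,v0,u1,v1: top face at height h (mm)
    m=np.zeros(W.shape[:2],bool);u0,v0,u1,v1=box;m[v0:v1,u0:u1]=1
    m&=np.abs(W[...,2]*1000-h)<tol
    n,l,s,_=cv2.connectedComponentsWithStats(m.astype(np.uint8)); k=1+np.argmax(s[1:,4]); m=l==k
    (cx,cy),(a,b),t=rect(W,m); 
    if a>b:a,b,t=b,a,t-90     # t = direction of short side
    t=(t+90)%180-90
    return np.round([cx,cy,a,b,t,np.median(W[m][:,2])*1000],1),m
E
cat > m.py <<'E'
from h import *
B={"top":dict(vl=(330,160,400,210),vs=(333,272,388,312),cl=(228,268,302,330),cs=(280,220,334,262)),
"side":dict(vl=(355,240,430,302),vs=(247,272,300,322),cl=(205,210,272,262),cs=(290,228,325,272))}
T={"top":dict(w=(90,220,200,312),g=(428,212,540,312)),"side":dict(w=(190,148,292,206),g=(296,335,442,470))}
for n in B:
    c=np.load(n+"0.npz");W=cloud(c)
    g=W[150:350,200:420,2];print(n,"table z mm",np.round(np.nanpercentile(g,[10,30,50])*1000,1))
    for k,b in B[n].items():print(n,k,book(W,b,30 if k[1]=="l" else 22)[0])
    hsv=cv2.cvtColor(c["color"],cv2.COLOR_RGB2HSV)
    for k,b in T[n].items():
        m=np.zeros((480,640),bool);m[b[1]:b[3],b[0]:b[2]]=1
        m&=(hsv[...,0]>105)&(hsv[...,0]<130)&(hsv[...,1]>150)&(W[...,2]>.018)
        print(n,k,"rim",rect(W,m), m.sum())
c=np.load("top0.npz")["color"][150:340,220:420,::-1]
s=np.load("side0.npz")["color"][190:330,200:430,::-1]
c=cv2.resize(c,(400,380),interpolation=2);s=cv2.resize(s,(624,380)) [:, :400] if 0 else cv2.resize(s,(400,243))
o=np.zeros((380,800,3),np.uint8);o[:,:400]=c;o[:243,400:]=s
cv2.imwrite("pics/crop0.png",cv2.convertScaleAbs(o,alpha=1.6))
E
python3 m.py
```

```text
top table z mm [-1.4  0.1  1.2]
top vl [ 683.7 -113.6   65.9  112.6   15.2   30.5]
top vs [ 458.  -105.7   47.    80.2   18.7   22.8]
top cl [438.4  88.7  64.5 111.9  27.5  30.9]
top cs [559.2   7.   47.   79.9 -20.9  22.6]
top w rim ((486.6133728027344, 432.92724609375), (153.67874145507812, 34.437679290771484), 18.665456771850586) 20
top g rim ((524.161865234375, -361.69036865234375), (189.90931701660156, 159.6436767578125), 81.70819091796875) 294
side table z mm [-2.8 -1.6 -0.7]
side vl [ 682.7 -112.3   66.6  115.1   15.3   28.8]
side vs [ 457.1 -104.8   47.2   82.3   17.4   20.9]
side cl [436.5  88.9  66.4 115.5  27.5  28.7]
side cs [557.9   7.5  46.5  84.5 -20.4  20.7]
side w rim ((501.318603515625, 340.258544921875), (161.11553955078125, 195.66000366210938), 5.033029556274414) 264
side g rim ((523.986083984375, -362.1305847167969), (192.84507751464844, 161.54135131835938), 81.54695892333984) 1228
```

View pics/crop0.png

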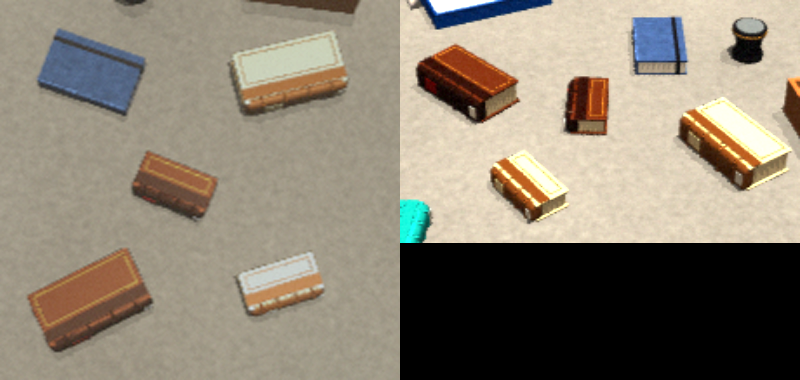

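vellum_large = cream/tan at top px (365,185), vellum_small = (360,291), calf_large = brown at (265,300), calf_small = (307,241); orange (458,142), turquoise (375,361) and the blue notebook (265,186) don't fit the cream/brown description. The crop confirms colours, and all the spines face the robot.

```bash
cat >> h.py <<'E'
def go(o,x,y,ang):  # tool-frame shift (mm) to target (mm), turn (rad) to bring tool y to world angle ang (deg, mod 180)
    w,a,b,c=o["eef_rot"]
    from scipy.spatial.transform import Rotation as Ro
    R=Ro.from_quat([a,b,c,w]).as_matrix();p=o["eef_pos"]*1000
    d=R.T@np.array([x-p[0],y-p[1],0]); psi=np.degrees(np.arctan2(R[1,1],R[0,1]))
    t=(psi-ang+90)%180-90
    print("t",round(o["time_s"],2),"tcp",p.round(1),"psi",round(psi,1),"tilt",R[:,2].round(3),"F",o["wrist_force"].round(1),"open",round(o["opening"]*85.4,1),"gf",round(o["grasp_force"],1))
    print("shift now dx,dy",d[:2].round(1),"turn",round(np.radians(t),3))
    r=np.radians(ang+ (180 if abs((psi-ang+180)%360-180)>90 else 0)); yv=np.array([np.cos(r),np.sin(r)]); xv=np.array([-yv[1],yv[0]])
    e=np.array([x-p[0],y-p[1]]);print("shift after turn",(e@xv).round(1),(e@yv).round(1))
E
python3 - <<'E'
from h import *
for n,b,s in(("top",(90,220,200,312),(338,105,408,160)),("side",(190,148,292,206),(415,228,490,295))):
    c=np.load(n+"0.npz");W=cloud(c);hsv=cv2.cvtColor(c["color"],cv2.COLOR_RGB2HSV)
    m=np.zeros((480,640),bool);m[b[1]:b[3],b[0]:b[2]]=1
    for zl in(8,14):
        k=m&(hsv[...,0]>100)&(hsv[...,0]<135)&(hsv[...,1]>110)&(W[...,2]>zl/1e3);print(n,zl,rect(W,k),k.sum(),np.percentile(W[k][:,2],[50,95]))
    k=m&(hsv[...,1]<70)&(hsv[...,2]>120);
    n_,l,st,_=cv2.connectedComponentsWithStats(k.astype(np.uint8));k=l==1+np.argmax(st[1:,4])
    print("lining",rect(W,k),np.median(W[k][:,2]))
    k=np.zeros((480,640),bool);k[s[1]:s[3],s[0]:s[2]]=1;k&=W[...,2]>.01
    print("slip",cv2.boxPoints(rect(W,k)).round().tolist())
from bench import ctrl
go(ctrl.get_obs(),683,-113,15.2)
E
```

```text
top 8 ((503.14617919921875, 341.2334899902344), (160.35382080078125, 191.03732299804688), 4.886912822723389) 457 [0.02300806 0.02591902]
top 14 ((503.14617919921875, 341.2334899902344), (160.35382080078125, 191.03732299804688), 4.886912822723389) 457 [0.02300806 0.02591902]
lining ((501.4289245605469, 344.2679443359375), (150.79502868652344, 174.07275390625), 7.176872730255127) nan
slip [[757.0, -186.0], [835.0, -195.0], [849.0, -71.0], [772.0, -62.0]]
side 8 ((501.4593505859375, 342.75384521484375), (163.46669006347656, 200.62257385253906), 4.335458755493164) 854 [0.015266   0.02153138]
side 14 ((501.8655090332031, 343.1747131347656), (163.5111083984375, 200.5521697998047), 4.693064212799072) 517 [0.01856786 0.0219529 ]
lining ((495.9382019042969, 373.7398376464844), (294.1182861328125, 268.19140625), 73.02369689941406) nan
slip [[703.0, -178.0], [833.0, -201.0], [857.0, -71.0], [727.0, -48.0]]
t 0.1 tcp [218.8 531.3 252.5] psi 67.6 tilt [-0.001 -0.001 -1.   ] F [0.  0.2 0.3] open 85.3 gf 0.0
shift now dx,dy [-674.7 -418.8] turn 0.915
shift after turn -743.4 279.1
```

Call:
servo_tool --commands '[[[0, 0, 0], 0.1525, 85], [[0, 0, 0], 0.1525, 85], [[0, 0, 0], 0.1525, 85], [[0, 0, 0], 0.1525, 85], [[0, 0, 0], 0.1525, 85], [[0, 0, 0], 0.1525, 85]]'

```text
time_s: 0.85
eef_pos: [0.2188, 0.5314, 0.2527]
eef_rot: [0.0, 0.609, 0.793, -0.001]
wrist_force: [-0.0, -0.3, -0.5]
opening: 0.994
grasp_force: 0.0
```

Call:
servo_tool --commands '[[[-41.3, 15.5, 6], 0, 80], [[-41.3, 15.5, 6], 0, 80], [[-41.3, 15.5, 6], 0, 80], [[-41.3, 15.5, 6], 0, 80], [[-41.3, 15.5, 6], 0, 80], [[-41.3, 15.5, 6], 0, 80], [[-41.3, 15.5, 6], 0, 80], [[-41.3, 15.5, 6], 0, 80], [[-41.3, 15.5, 6], 0, 80], [[-41.3, 15.5, 6], 0, 80], [[-41.3, 15.5, 6], 0, 80], [[-41.3, 15.5, 6], 0, 80], [[-41.3, 15.5, 6], 0, 80], [[-41.3, 15.5, 6], 0, 80], [[-41.3, 15.5, 6], 0, 80], [[-41.3, 15.5, 6], 0, 80], [[-41.3, 15.5, 6], 0, 80], [[-41.3, 15.5, 6], 0, 80], [[0, 0, 0], 0, 80], [[0, 0, 0], 0, 80]]'

```text
time_s: 3.35
eef_pos: [0.6822, -0.1122, 0.1444]
eef_rot: [-0.001, 0.608, 0.794, -0.0]
wrist_force: [-0.4, 1.0, 0.0]
opening: 0.936
grasp_force: 0.0
```

```bash
python3 - <<'E'
from h import *
from bench import ctrl
go(ctrl.get_obs(),683,-113,15.2)
E
```

```text
t 3.35 tcp [ 682.2 -112.2  144.4] psi 15.2 tilt [-0.002  0.001 -1.   ] F [-0.4  1.   0. ] open 80.0 gf 0.0
shift now dx,dy [-1.   0.5] turn -0.0
shift after turn -1.0 0.5
```

Call:
servo_tool --commands '[[[-1, 0.5, 28], 0, 80], [[0, 0, 28], 0, 80], [[0, 0, 28], 0, 80], [[0, 0, 16], 0, 80], [[0, 0, 8], 0, 80], [[0, 0, 6], 0, 80], [[0, 0, 0], 0, 72], [[0, 0, 0], 0, 66], [[0, 0, 0], 0, 55], [[0, 0, 0], 0, 55], [[0, 0, 0], 0, 55], [[0, 0, 0], 0, 55]]'

```text
time_s: 4.85
eef_pos: [0.6847, -0.1139, 0.0327]
eef_rot: [0.001, 0.608, 0.794, 0.0]
wrist_force: [-0.3, -0.2, 6.8]
opening: 0.73
grasp_force: 67.8
```

Call:
servo_tool --commands '[[[0, 0, -5], 0, 55], [[0, 0, -10], 0, 55], [[0, 0, -20], 0, 55], [[0, 0, -30], 0, 55], [[0, 0, -30], 0, 55], [[0, 0, -10], 0, 55], [[0, 0, 0], 0, 55], [[0, 0, 0], 0, 55]]'

```text
time_s: 5.85
eef_pos: [0.6828, -0.1133, 0.1348]
eef_rot: [-0.001, 0.608, 0.794, -0.0]
wrist_force: [-0.4, -0.6, -2.8]
opening: 0.729
grasp_force: 67.2
```

```bash
cat > look.py <<'E'
import sys
from h import *
from bench import ctrl
n=sys.argv[1];i=sys.argv[2]
c=ctrl.camera(n);np.savez(f"{n}{i}.npz",**c);cv2.imwrite(f"pics/{n}{i}.png",cv2.convertScaleAbs(c["color"][:,:,::-1],alpha=1.4))
E
python3 look.py side 1; python3 - <<'E'
from h import *
from bench import ctrl
go(ctrl.get_obs(),502.5,341.2,4.9)
E
```

```text
t 5.9 tcp [ 682.7 -113.2  134.5] psi 15.2 tilt [-0.003  0.001 -1.   ] F [-1.  -0.3 -1. ] open 62.3 gf 67.2
shift now dx,dy [485.8 -55. ] turn 0.179
shift after turn 468.2 -140.8
```

View pics/side1.png

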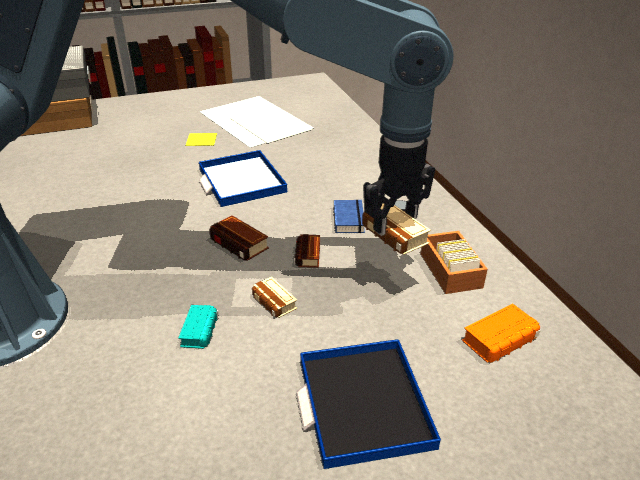

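The side view shows the large vellum book held level at px (400,225), with nothing else disturbed.

Call:
servo_tool --commands '[[[0, 0, 0], 0.0895, 55], [[0, 0, 0], 0.0895, 55], [[39, -11.73, 0], 0, 55], [[39, -11.73, 0], 0, 55], [[39, -11.73, 0], 0, 55], [[39, -11.73, 0], 0, 55], [[39, -11.73, 0], 0, 55], [[39, -11.73, 0], 0, 55], [[39, -11.73, 0], 0, 55], [[39, -11.73, 0], 0, 55], [[39, -11.73, 0], 0, 55], [[39, -11.73, 0], 0, 55], [[39, -11.73, 0], 0, 55], [[39, -11.73, 0], 0, 55], [[0, 0, 0], 0, 55], [[0, 0, 0], 0, 55]]'

```text
time_s: 7.9
eef_pos: [0.5029, 0.3402, 0.1353]
eef_rot: [-0.0, 0.676, 0.737, -0.001]
wrist_force: [0.3, 0.0, -0.9]
opening: 0.733
grasp_force: 67.1
```

```bash
python3 look.py top 2; python3 - <<'E'
from h import *
from bench import ctrl
go(ctrl.get_obs(),502.5,341.2,4.9)
W=cloud(np.load("top2.npz"));c=np.load("side1.npz")
m=(np.abs(W[...,0]-.5025)<.1)&(np.abs(W[...,1]-.341)<.1)&(W[...,2]>.07)&(W[...,2]<.15)
print(np.nanpercentile(W[m][:,1],[1,99])*1000)
E
```

```text
t 7.95 tcp [503.3 339.8 135.5] psi 4.9 tilt [-0.001 -0.001 -1.   ] F [ 1.1  0.4 -2.1] open 62.3 gf 67.1
shift now dx,dy [ 1.5 -0.7] turn -0.0
shift after turn 1.5 -0.7
[282.96634258 347.02695352]
```

View pics/top2.png

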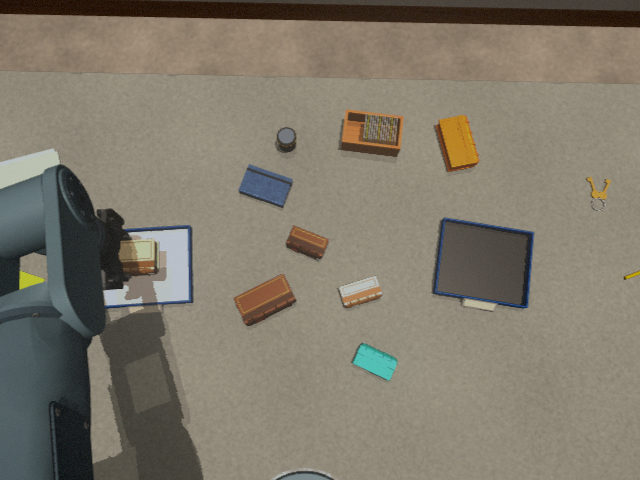

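The book hangs over the white tray at px (140,257), its visible end at y≈283, so it is centred on the TCP.

Call:
servo_tool --commands '[[[1.5, -0.7, 24], 0, 55], [[0, 0, 24], 0, 55], [[0, 0, 22], 0, 55], [[0, 0, 14], 0, 55], [[0, 0, 8], 0, 55], [[0, 0, 2], 0, 55], [[0, 0, 0], 0, 55]]'

```text
time_s: 8.82
eef_pos: [0.5029, 0.3422, 0.0429]
eef_rot: [0.0, 0.676, 0.737, 0.0]
wrist_force: [-1.0, -0.1, -0.2]
opening: 0.735
grasp_force: 67.2
```

Call:
servo_tool --commands '[[[0, 0, 1], 0, 55], [[0, 0, 1], 0, 55], [[0, 0, 1], 0, 55], [[0, 0, 0], 0, 55]]'

```text
time_s: 9.32
eef_pos: [0.5024, 0.3421, 0.0392]
eef_rot: [-0.0, 0.676, 0.737, -0.0]
wrist_force: [-0.3, 0.3, -1.5]
opening: 0.734
grasp_force: 67.2
```

Call:
servo_tool --commands '[[[0, 0, 1], 0, 55], [[0, 0, 1], 0, 55], [[0, 0, 0], 0, 55]]'

```text
time_s: 9.7
eef_pos: [0.5024, 0.342, 0.0371]
eef_rot: [-0.0, 0.676, 0.737, -0.0]
wrist_force: [-1.0, -0.4, -0.5]
opening: 0.727
grasp_force: 67.2
```

Call:
servo_tool --commands '[[[0, 0, 0.7], 0, 55], [[0, 0, 0], 0, 55]]'

```text
time_s: 9.95
eef_pos: [0.5025, 0.3421, 0.0367]
eef_rot: [0.0, 0.676, 0.737, 0.0]
wrist_force: [-0.4, 0.0, 0.7]
opening: 0.73
grasp_force: 67.1
```

Call:
servo_tool --commands '[[[0, 0, 0.7], 0, 55], [[0, 0, 0], 0, 55], [[0, 0, 0], 0, 64], [[0, 0, 0], 0, 68], [[0, 0, 0], 0, 74], [[0, 0, 0], 0, 80], [[0, 0, -4], 0, 80], [[0, 0, -12], 0, 80], [[0, 0, -24], 0, 80], [[0, 0, -30], 0, 80], [[0, 0, -30], 0, 80], [[0, 0, 0], 0, 80]]'

```text
time_s: 11.45
eef_pos: [0.5046, 0.3431, 0.1399]
eef_rot: [0.001, 0.676, 0.737, 0.003]
wrist_force: [0.3, -0.4, 0.4]
opening: 0.937
grasp_force: 0.0
```

```bash
python3 - <<'E'
from h import *
from bench import ctrl
go(ctrl.get_obs(),457.6,-105.3,18)
E
```

```text
t 11.45 tcp [504.6 343.1 139.9] psi 4.9 tilt [ 0.006  0.003 -1.   ] F [ 0.3 -0.4  0.4] open 80.0 gf 0.0
shift now dx,dy [-442.7  -85.4] turn -0.228
shift after turn -411.9 -183.2
```

Call:
servo_tool --commands '[[[0, 0, 0], -0.114, 66], [[0, 0, 0], -0.114, 66], [[-41.2, -18.3, 0], 0, 66], [[-41.2, -18.3, 0], 0, 66], [[-41.2, -18.3, 0], 0, 66], [[-41.2, -18.3, 0], 0, 66], [[-41.2, -18.3, 0], 0, 66], [[-41.2, -18.3, 0], 0, 66], [[-41.2, -18.3, 0], 0, 66], [[-41.2, -18.3, 0], 0, 66], [[-41.2, -18.3, 0], 0, 66], [[-41.2, -18.3, 0], 0, 66], [[0, 0, 0], 0, 66], [[0, 0, 0], 0, 66], [[0, 0, 0], 0, 66]]'

```text
time_s: 13.32
eef_pos: [0.4555, -0.1051, 0.1356]
eef_rot: [-0.0, 0.587, 0.809, 0.0]
wrist_force: [-1.2, 0.0, 0.0]
opening: 0.773
grasp_force: 0.0
```

```bash
python3 look.py top 3; python3 - <<'E'
from h import *
from bench import ctrl
go(ctrl.get_obs(),457.6,-105.3,18)
W=cloud(np.load("top3.npz"));print(book(W,(95,225,198,310),34)[0])
E
python3 look.py side 3; python3 -c "
from h import *
W=cloud(np.load('side3.npz'));print(book(W,(190,148,292,206),33)[0])"
```

```text
t 13.38 tcp [ 455.6 -105.1  135.7] psi 18.1 tilt [-0.  0. -1.] F [-0.4  0.6 -0.1] open 66.1 gf 0.0
shift now dx,dy [-0.8  1.9] turn 0.002
shift after turn -0.8 1.9
[501.8 342.2  64.8 113.4   4.5  34.9]
[478.  344.3  39.4 124.2 -10.9  32.5]
```

Call:
servo_tool --commands '[[[-0.8, 1.9, 28], 0, 66], [[0, 0, 28], 0, 66], [[0, 0, 24], 0, 66], [[0, 0, 14], 0, 66], [[0, 0, 7], 0, 60], [[0, 0, 4], 0, 54], [[0, 0, 0], 0, 51], [[0, 0, 0], 0, 51]]'

```text
time_s: 14.42
eef_pos: [0.4582, -0.1067, 0.0315]
eef_rot: [0.001, 0.588, 0.809, 0.0]
wrist_force: [-0.6, 0.2, -0.1]
opening: 0.592
grasp_force: 0.0
```

Call:
servo_tool --commands '[[[0, 0, 0], 0, 47], [[0, 0, 0], 0, 38], [[0, 0, 0], 0, 38], [[0, 0, 0], 0, 38]]'

```text
time_s: 14.92
eef_pos: [0.4584, -0.1068, 0.0319]
eef_rot: [0.001, 0.588, 0.809, 0.0]
wrist_force: [-0.8, 0.3, 7.8]
opening: 0.515
grasp_force: 61.7
```

Call:
servo_tool --commands '[[[0, 0, -5], 0, 38], [[0, 0, -10], 0, 38], [[0, 0, -25], 0, 38], [[0, 0, -35], 0, 38], [[0, 0, -35], 0, 38], [[0, 0, -5], 0, 38], [[0, 0, 0], 0, 38], [[0, 0, 0], 0, 38]]'

```text
time_s: 15.92
eef_pos: [0.4568, -0.106, 0.1445]
eef_rot: [-0.001, 0.588, 0.809, -0.0]
wrist_force: [0.3, 0.0, -0.5]
opening: 0.52
grasp_force: 61.4
```

```bash
python3 - <<'E'
from h import *
from bench import ctrl
go(ctrl.get_obs(),502.3,341.6,4.8)
E
```

```text
t 15.93 tcp [ 456.8 -106.   144.5] psi 18.0 tilt [-0.002  0.001 -1.   ] F [ 0.3  0.  -0.5] open 44.4 gf 61.4
shift now dx,dy [411.7 181.5] turn 0.23
shift after turn 442.2 82.8
```

Call:
servo_tool --commands '[[[0, 0, 0], 0.115, 38], [[0, 0, 0], 0.115, 38], [[40.2, 7.5, 0], 0, 38], [[40.2, 7.5, 0], 0, 38], [[40.2, 7.5, 0], 0, 38], [[40.2, 7.5, 0], 0, 38], [[40.2, 7.5, 0], 0, 38], [[40.2, 7.5, 0], 0, 38], [[40.2, 7.5, 0], 0, 38], [[40.2, 7.5, 0], 0, 38], [[40.2, 7.5, 0], 0, 38], [[40.2, 7.5, 0], 0, 38], [[40.2, 7.5, 0], 0, 38], [[0, 0, 0], 0, 38], [[0, 0, 0], 0, 38], [[0, 0, 0], 0, 38]]'

```text
time_s: 17.92
eef_pos: [0.5025, 0.3399, 0.1452]
eef_rot: [-0.0, 0.677, 0.736, -0.001]
wrist_force: [0.8, -0.2, -1.0]
opening: 0.517
grasp_force: 61.4
```

```bash
python3 look.py side 4; python3 - <<'E'
from h import *
from bench import ctrl
go(ctrl.get_obs(),502.3,340.8,4.8)
c=np.load('side4.npz');W=cloud(c);cv2.imwrite("pics/s4c.png",cv2.resize(cv2.convertScaleAbs(c["color"][60:220,150:330,::-1],alpha=1.4),(675,600)))
E
```

```text
t 17.98 tcp [502.8 339.9 145.5] psi 4.7 tilt [-0.001 -0.001 -1.   ] F [ 0.8  0.6 -1. ] open 44.3 gf 61.4
shift now dx,dy [ 0.9 -0.4] turn -0.001
shift after turn 0.9 -0.4
```

View pics/s4c.png

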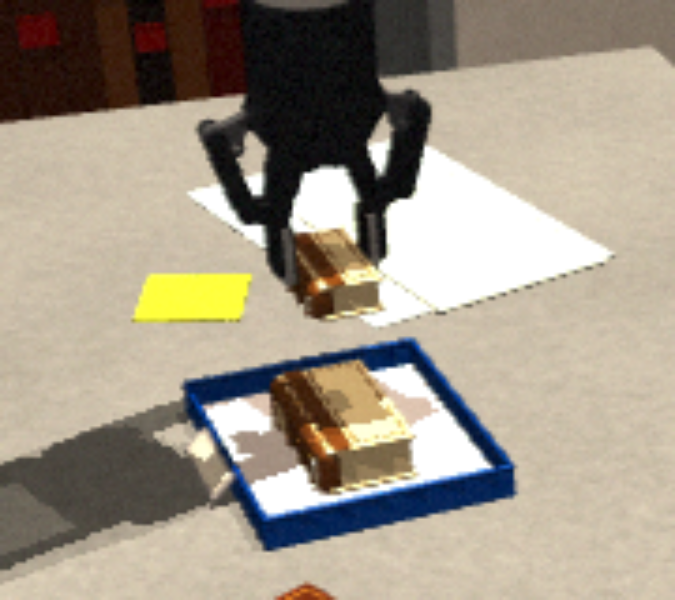

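The crop shows the large book central in the white tray, spine towards the label, and the small one held level above it (crop px (340,275)).

Call:
servo_tool --commands '[[[0.9, -0.4, 24], 0, 38], [[0, 0, 24], 0, 38], [[0, 0, 16], 0, 38], [[0, 0, 9], 0, 38], [[0, 0, 4], 0, 38], [[0, 0, 0], 0, 38], [[0, 0, 0], 0, 38]]'

```text
time_s: 18.85
eef_pos: [0.5028, 0.3422, 0.0696]
eef_rot: [0.0, 0.677, 0.736, 0.001]
wrist_force: [-0.1, 0.2, -1.9]
opening: 0.519
grasp_force: 61.4
```

Call:
servo_tool --commands '[[[0, 0, 1], 0, 38], [[0, 0, 1], 0, 38], [[0, 0, 0], 0, 38]]'

```text
time_s: 19.23
eef_pos: [0.5023, 0.3419, 0.0668]
eef_rot: [-0.0, 0.677, 0.736, -0.0]
wrist_force: [0.3, -0.3, -1.3]
opening: 0.518
grasp_force: 61.4
```

Call:
servo_tool --commands '[[[-0.8, 0, 0.4], 0, 38], [[0, 0, 0.4], 0, 38], [[0, 0, 0], 0, 38]]'

```text
time_s: 19.6
eef_pos: [0.5024, 0.3411, 0.066]
eef_rot: [-0.0, 0.677, 0.736, -0.0]
wrist_force: [1.2, -0.0, -0.8]
opening: 0.518
grasp_force: 61.4
```

Call:
servo_tool --commands '[[[0, 0, 0.6], 0, 38], [[0, 0, 0], 0, 38]]'

```text
time_s: 19.85
eef_pos: [0.5024, 0.3411, 0.0659]
eef_rot: [0.0, 0.677, 0.736, -0.0]
wrist_force: [-1.9, -1.6, 4.4]
opening: 0.522
grasp_force: 61.9
```

Contact. Release.

Call:
servo_tool --commands '[[[0, 0, 0], 0, 45], [[0, 0, 0], 0, 48], [[0, 0, 0], 0, 54], [[0, 0, 0], 0, 62], [[0, 0, 0], 0, 66], [[0, 0, -4], 0, 66], [[0, 0, -12], 0, 70], [[0, 0, -24], 0, 76], [[0, 0, -30], 0, 80], [[0, 0, -10], 0, 80], [[0, 0, 0], 0, 80]]'

```text
time_s: 21.22
eef_pos: [0.5029, 0.3414, 0.1464]
eef_rot: [0.0, 0.677, 0.736, 0.001]
wrist_force: [0.1, 0.5, 0.2]
opening: 0.936
grasp_force: 0.0
```

```bash
python3 - <<'E'
from h import *
from bench import ctrl
go(ctrl.get_obs(),437.5,88.8,27.5)
E
```

```text
t 21.23 tcp [502.9 341.4 146.4] psi 4.8 tilt [ 0.002  0.001 -1.   ] F [0.1 0.5 0.2] open 79.9 gf 0.0
shift now dx,dy [-246.2  -86.4] turn -0.396
shift after turn -193.8 -174.6
```

Call:
servo_tool --commands '[[[0, 0, 0], -0.132, 80], [[0, 0, 0], -0.132, 80], [[0, 0, 0], -0.132, 80], [[-32.3, -29.1, 0], 0, 80], [[-32.3, -29.1, 0], 0, 80], [[-32.3, -29.1, 0], 0, 80], [[-32.3, -29.1, 0], 0, 80], [[-32.3, -29.1, 0], 0, 80], [[-32.3, -29.1, 0], 0, 80], [[0, 0, 0], 0, 80], [[0, 0, 0], 0, 80], [[0, 0, 0], 0, 80]]'

```text
time_s: 22.72
eef_pos: [0.437, 0.0895, 0.1452]
eef_rot: [-0.0, 0.518, 0.855, -0.0]
wrist_force: [-0.5, 0.2, -0.3]
opening: 0.929
grasp_force: 0.0
```

```bash
python3 look.py side 5; python3 - <<'E'
from h import *
from bench import ctrl
go(ctrl.get_obs(),437.5,88.8,27.5)
W=cloud(np.load('side5.npz'))
try: print(book(W,(190,130,292,206),55)[0])
except Exception as e: print(e)
E
```

```text
t 22.77 tcp [437.   89.5 145.2] psi 27.6 tilt [-0.  0. -1.] F [0.1 0.1 0.1] open 80.1 gf 0.0
shift now dx,dy [-0.8  0.1] turn 0.001
shift after turn -0.8 0.1
[492.8 334.6  32.7  70.8 -16.   54.7]
```

Call:
servo_tool --commands '[[[-0.8, 0, 28], 0, 80], [[0, 0, 28], 0, 80], [[0, 0, 28], 0, 80], [[0, 0, 17], 0, 80], [[0, 0, 8], 0, 80], [[0, 0, 5], 0, 80], [[0, 0, 0], 0, 72], [[0, 0, 0], 0, 66], [[0, 0, 0], 0, 55], [[0, 0, 0], 0, 55], [[0, 0, 0], 0, 55], [[0, 0, 0], 0, 55]]'

```text
time_s: 24.28
eef_pos: [0.4383, 0.0879, 0.0327]
eef_rot: [0.001, 0.519, 0.855, 0.0]
wrist_force: [-1.8, 2.2, 6.6]
opening: 0.735
grasp_force: 66.2
```

Call:
servo_tool --commands '[[[0, 0, -5], 0, 55], [[0, 0, -10], 0, 55], [[0, 0, -20], 0, 55], [[0, 0, -30], 0, 55], [[0, 0, -35], 0, 55], [[0, 0, -10], 0, 55], [[0, 0, 0], 0, 55], [[0, 0, 0], 0, 55]]'

```text
time_s: 25.28
eef_pos: [0.4364, 0.0879, 0.1402]
eef_rot: [-0.001, 0.519, 0.855, -0.001]
wrist_force: [0.2, -0.1, -2.6]
opening: 0.729
grasp_force: 65.9
```

```bash
python3 - <<'E'
from h import *
from bench import ctrl
go(ctrl.get_obs(),524,-361.9,-8.4)
E
```

```text
t 25.27 tcp [436.4  87.9 140.2] psi 27.5 tilt [-0.002  0.    -1.   ] F [ 0.2 -0.1 -2.6] open 62.3 gf 65.9
shift now dx,dy [-439.5 -130. ] turn 0.627
shift after turn -432.2 152.4
```

Call:
servo_tool --commands '[[[0, 0, 0], 0.1254, 55], [[0, 0, 0], 0.1254, 55], [[0, 0, 0], 0.1254, 55], [[0, 0, 0], 0.1254, 55], [[0, 0, 0], 0.1254, 55], [[-39.3, 13.85, 0], 0, 55], [[-39.3, 13.85, 0], 0, 55], [[-39.3, 13.85, 0], 0, 55], [[-39.3, 13.85, 0], 0, 55], [[-39.3, 13.85, 0], 0, 55], [[-39.3, 13.85, 0], 0, 55], [[-39.3, 13.85, 0], 0, 55], [[-39.3, 13.85, 0], 0, 55], [[-39.3, 13.85, 0], 0, 55], [[-39.3, 13.85, 0], 0, 55], [[-39.3, 13.85, 0], 0, 55], [[0, 0, 0], 0, 55], [[0, 0, 0], 0, 55], [[0, 0, 0], 0, 55]]'

```text
time_s: 27.65
eef_pos: [0.5244, -0.3606, 0.1405]
eef_rot: [-0.001, 0.757, 0.654, -0.0]
wrist_force: [-0.4, -0.1, -1.4]
opening: 0.731
grasp_force: 66.0
```

```bash
python3 look.py side 6; python3 look.py top 6;python3 - <<'E'
from h import *
from bench import ctrl
go(ctrl.get_obs(),524,-361.9,-8.4)
for n,b,b2 in(("top",(95,210,198,310),(280,220,334,262)),("side",(190,130,292,206),(290,228,325,272))):
    W=cloud(np.load(n+'6.npz'))
    for z in (56,34):
        try: print(n,book(W,b,z)[0])
        except Exception as e: print(e)
    print(book(W,b2,22)[0])
E
```

```text
t 27.75 tcp [ 524.8 -360.9  141.2] psi -8.4 tilt [-0.     0.001 -1.   ] F [-0.8  0.3 -0.5] open 62.1 gf 66.0
shift now dx,dy [-1.1 -0.7] turn 0.001
shift after turn -1.1 -0.7
top [501.7 342.7  47.   81.1   5.4  56.9]
top [502.  342.   64.8 113.9   4.4  34.6]
[559.1   7.2  47.   80.2 -20.6  22.7]
side [499.4 340.7  47.6  84.9   5.2  54.4]
side [500.4 342.6  64.2 113.7   5.   32.6]
[558.    7.5  46.   84.1 -21.4  20.8]
```

View pics/side6.png

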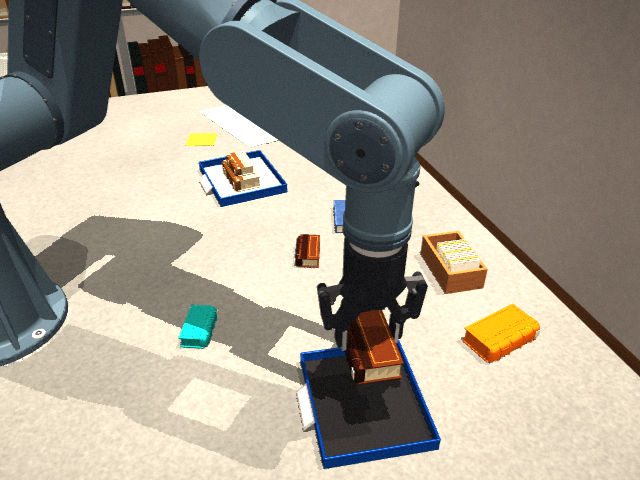

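The vellum stack in the white tray (px 240,172) is centred to about 1 mm. The large calf book is held over the grey tray at px (370,350).

Call:
servo_tool --commands '[[[-1, -0.6, 28], 0, 55], [[0, 0, 28], 0, 55], [[0, 0, 22], 0, 55], [[0, 0, 14], 0, 55], [[0, 0, 7], 0, 55], [[0, 0, 2], 0, 55], [[0, 0, 1], 0, 55], [[0, 0, 0], 0, 55], [[0, 0, 0], 0, 55]]'

```text
time_s: 28.88
eef_pos: [0.5243, -0.3632, 0.04]
eef_rot: [0.0, 0.757, 0.653, 0.0]
wrist_force: [-0.5, 0.1, -1.6]
opening: 0.733
grasp_force: 66.0
```

Call:
servo_tool --commands '[[[0, 0, 0.5], 0, 55], [[0, 0, 0.5], 0, 55], [[0, 0, 0], 0, 55]]'

```text
time_s: 29.25
eef_pos: [0.524, -0.3629, 0.0384]
eef_rot: [-0.0, 0.757, 0.653, -0.0]
wrist_force: [0.3, 0.1, -1.5]
opening: 0.732
grasp_force: 66.0
```

Call:
servo_tool --commands '[[[0, 0, 0.7], 0, 55], [[0, 0, 0.7], 0, 55], [[0, 0, 0], 0, 55]]'

```text
time_s: 29.62
eef_pos: [0.524, -0.3629, 0.037]
eef_rot: [-0.0, 0.757, 0.653, -0.0]
wrist_force: [-0.7, -0.4, -1.2]
opening: 0.735
grasp_force: 66.0
```

Call:
servo_tool --commands '[[[0, 0, 0.7], 0, 55], [[0, 0, 0], 0, 55]]'

```text
time_s: 29.88
eef_pos: [0.5241, -0.363, 0.0367]
eef_rot: [0.0, 0.757, 0.653, -0.0]
wrist_force: [-1.9, 0.9, 2.9]
opening: 0.73
grasp_force: 66.4
```

Call:
servo_tool --commands '[[[0, 0, 0], 0, 64], [[0, 0, 0], 0, 68], [[0, 0, 0], 0, 74], [[0, 0, 0], 0, 80], [[0, 0, -4], 0, 80], [[0, 0, -12], 0, 80], [[0, 0, -24], 0, 80], [[0, 0, -30], 0, 80], [[0, 0, -33], 0, 80], [[0, 0, 0], 0, 80], [[0, 0, 0], 0, 70]]'

```text
time_s: 31.25
eef_pos: [0.5239, -0.3628, 0.1395]
eef_rot: [0.0, 0.757, 0.653, 0.0]
wrist_force: [-0.0, 0.0, -1.0]
opening: 0.82
grasp_force: 0.0
```

```bash
python3 - <<'E'
from h import *
from bench import ctrl
go(ctrl.get_obs(),558.5,7.3,-20.8)
E
```

```text
t 31.25 tcp [ 523.9 -362.8  139.5] psi -8.4 tilt [ 0. -0. -1.] F [-0.  0. -1.] open 70.1 gf 0.0
shift now dx,dy [371.2 -20. ] turn 0.216
shift after turn 358.3 -99.1
```

Call:
servo_tool --commands '[[[0, 0, 0], 0.108, 66], [[0, 0, 0], 0.108, 66], [[39.8, -11, 0], 0, 66], [[39.8, -11, 0], 0, 66], [[39.8, -11, 0], 0, 66], [[39.8, -11, 0], 0, 66], [[39.8, -11, 0], 0, 66], [[39.8, -11, 0], 0, 66], [[39.8, -11, 0], 0, 66], [[39.8, -11, 0], 0, 66], [[39.8, -11, 0], 0, 66], [[0, 0, 0], 0, 66], [[0, 0, 0], 0, 66], [[0, 0, 0], 0, 66]]'

```text
time_s: 33.0
eef_pos: [0.5584, 0.0061, 0.1389]
eef_rot: [-0.0, 0.823, 0.567, -0.0]
wrist_force: [0.1, -0.5, -0.1]
opening: 0.778
grasp_force: 0.0
```

```bash
python3 look.py side 7; python3 look.py top 7;python3 - <<'E'
from h import *
from bench import ctrl
go(ctrl.get_obs(),558.5,7.3,-20.8)
for n,b in(("top",(428,212,540,312)),("side",(296,325,442,470))):
    W=cloud(np.load(n+'7.npz'));print(n,book(W,b,34)[0])
E
```

```text
t 33.1 tcp [558.6   6.1 139.2] psi -20.9 tilt [-0. -0. -1.] F [-0.1  0.2 -0.3] open 65.8 gf 0.0
shift now dx,dy [ 1.1 -0.5] turn -0.002
shift after turn 1.1 -0.5
top [ 523.8 -363.    65.3  114.2   -8.2   34.5]
side [ 522.5 -361.2   65.2  114.9   -8.7   33. ]
```

Call:
servo_tool --commands '[[[1.5, -0.5, 28], 0, 66], [[0, 0, 28], 0, 66], [[0, 0, 26], 0, 66], [[0, 0, 15], 0, 66], [[0, 0, 7], 0, 60], [[0, 0, 4], 0, 54], [[0, 0, 0], 0, 51], [[0, 0, 0], 0, 47], [[0, 0, 0], 0, 38], [[0, 0, 0], 0, 38], [[0, 0, 0], 0, 38]]'

```text
time_s: 34.48
eef_pos: [0.5597, 0.0085, 0.0326]
eef_rot: [0.001, 0.823, 0.568, 0.001]
wrist_force: [-1.4, -0.0, 6.3]
opening: 0.518
grasp_force: 61.8
```

Call:
servo_tool --commands '[[[0, 0, -5], 0, 38], [[0, 0, -10], 0, 38], [[0, 0, -25], 0, 38], [[0, 0, -35], 0, 38], [[0, 0, -35], 0, 38], [[0, 0, -5], 0, 38], [[0, 0, 0], 0, 38], [[0, 0, 0], 0, 38]]'

```text
time_s: 35.48
eef_pos: [0.5577, 0.0088, 0.1448]
eef_rot: [-0.001, 0.823, 0.568, -0.001]
wrist_force: [0.3, -1.1, -1.1]
opening: 0.517
grasp_force: 61.3
```

```bash
python3 - <<'E'
from h import *
from bench import ctrl
go(ctrl.get_obs(),523.8,-362.2,-8.4)
E
```

```text
t 35.48 tcp [557.7   8.8 144.8] psi -20.8 tilt [-0.003  0.001 -1.   ] F [ 0.3 -1.1 -1.1] open 44.1 gf 61.3
shift now dx,dy [-358.9  100.1] turn -0.216
shift after turn -372.0 20.7
```

Call:
servo_tool --commands '[[[0, 0, 0], -0.108, 38], [[0, 0, 0], -0.108, 38], [[-37.1, 2.07, 0], 0, 38], [[-37.1, 2.07, 0], 0, 38], [[-37.1, 2.07, 0], 0, 38], [[-37.1, 2.07, 0], 0, 38], [[-37.1, 2.07, 0], 0, 38], [[-37.1, 2.07, 0], 0, 38], [[-37.1, 2.07, 0], 0, 38], [[-37.1, 2.07, 0], 0, 38], [[-37.1, 2.07, 0], 0, 38], [[-37.1, 2.07, 0], 0, 38], [[0, 0, 0], 0, 38], [[0, 0, 0], 0, 38], [[0, 0, 0], 0, 38]]'

```text
time_s: 37.35
eef_pos: [0.5248, -0.36, 0.1456]
eef_rot: [-0.001, 0.757, 0.654, 0.0]
wrist_force: [0.3, 0.4, -1.1]
opening: 0.516
grasp_force: 61.3
```

```bash
python3 - <<'E'
from h import *
from bench import ctrl
go(ctrl.get_obs(),523.8,-361.0,-8.4)
E
```

```text
t 37.35 tcp [ 524.8 -360.   145.6] psi -8.4 tilt [-0.001  0.001 -1.   ] F [ 0.3  0.4 -1.1] open 44.1 gf 61.3
shift now dx,dy [-1.2 -0.9] turn 0.001
shift after turn -1.2 -0.9
```

Call:
servo_tool --commands '[[[-0.4, -0.5, 24], 0, 38], [[0, 0, 24], 0, 38], [[0, 0, 15], 0, 38], [[0, 0, 9], 0, 38], [[0, 0, 4], 0, 38], [[0, 0, 0], 0, 38], [[0, 0, 0], 0, 38], [[0, 0, 0], 0, 38]]'

```text
time_s: 38.35
eef_pos: [0.5246, -0.362, 0.0711]
eef_rot: [0.001, 0.757, 0.653, 0.0]
wrist_force: [-0.7, 0.9, -0.5]
opening: 0.523
grasp_force: 61.3
```

Call:
servo_tool --commands '[[[0, 0, 0.7], 0, 38], [[0, 0, 0.7], 0, 38], [[0, 0, 0], 0, 38]]'

```text
time_s: 38.72
eef_pos: [0.5243, -0.3616, 0.0689]
eef_rot: [-0.0, 0.757, 0.653, -0.0]
wrist_force: [1.2, 0.8, -0.8]
opening: 0.519
grasp_force: 61.3
```

Call:
servo_tool --commands '[[[0.5, -0.3, 0.8], 0, 38], [[0, 0, 0.8], 0, 38], [[0, 0, 0], 0, 38]]'

```text
time_s: 39.1
eef_pos: [0.5241, -0.3611, 0.0673]
eef_rot: [-0.0, 0.757, 0.653, -0.0]
wrist_force: [0.3, 0.1, -1.5]
opening: 0.514
grasp_force: 61.3
```

Call:
servo_tool --commands '[[[0, 0, 0.8], 0, 38], [[0, 0, 0], 0, 38]]'

```text
time_s: 39.35
eef_pos: [0.5242, -0.3612, 0.0667]
eef_rot: [0.0, 0.757, 0.653, 0.0]
wrist_force: [-0.1, 0.7, 0.4]
opening: 0.518
grasp_force: 61.3
```

Call:
servo_tool --commands '[[[0, 0, 0.5], 0, 38], [[0, 0, 0], 0, 38]]'

```text
time_s: 39.6
eef_pos: [0.5242, -0.3612, 0.0667]
eef_rot: [0.0, 0.757, 0.653, -0.0]
wrist_force: [-2.4, 0.7, 5.1]
opening: 0.517
grasp_force: 61.9
```

Call:
servo_tool --commands '[[[0, 0, 0], 0, 45], [[0, 0, 0], 0, 48], [[0, 0, 0], 0, 54], [[0, 0, 0], 0, 62], [[0, 0, 0], 0, 66], [[0, 0, -4], 0, 66], [[0, 0, -12], 0, 70], [[0, 0, -24], 0, 76], [[0, 0, -30], 0, 80], [[0, 0, -20], 0, 80], [[40, 0, -10], 0, 80], [[40, 0, 0], 0, 80], [[40, 0, 0], 0, 80], [[40, 0, 0], 0, 80], [[40, 0, 0], 0, 80], [[40, 0, 0], 0, 80], [[0, 0, 0], 0, 80], [[0, 0, 0], 0, 80]]'

```text
time_s: 41.85
eef_pos: [0.5594, -0.1241, 0.1665]
eef_rot: [0.0, 0.757, 0.653, -0.0]
wrist_force: [0.6, 0.0, -0.8]
opening: 0.936
grasp_force: 0.0
```

```bash
python3 look.py side 8; python3 look.py top 8;python3 - <<'E'
from h import *
for n,b in(("top",(428,205,540,312)),("side",(296,310,442,470)),("top",(95,210,198,310)),("side",(190,130,292,206))):
    W=cloud(np.load(n+'8.npz'))
    for z in(34,56):
        try:print(n,book(W,b,z)[0])
        except Exception as e:print(n,e)
E
```

```text
top [ 523.4 -362.1   65.2  113.2   -8.6   34.5]
top [ 523.2 -362.1   46.9   80.3   -8.6   56.7]
side [ 522.7 -362.1   64.8  114.    -7.7   33. ]
side [ 522.2 -361.6   46.9   82.1   -8.    55.1]
top [502.  341.9  64.5 112.9   4.6  34.7]
top [501.5 342.4  47.1  80.4   4.5  56.9]
side [500.6 342.3  64.3 117.5   4.3  32.7]
side [499.9 342.4  46.8  84.3   4.1  54.3]
```

View pics/top8.png

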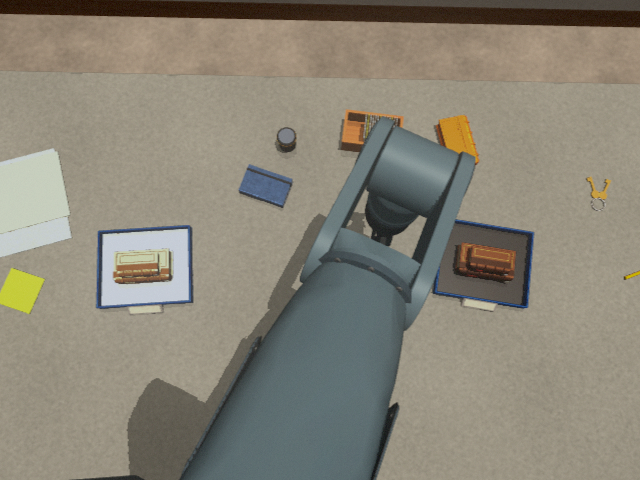

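View pics/side8.png

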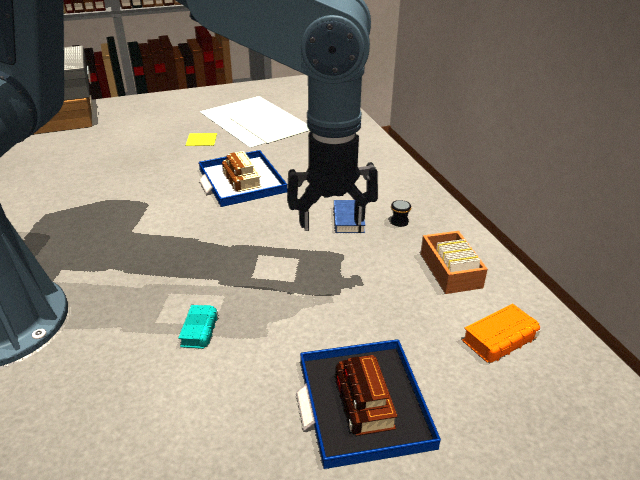

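Both stacks (top px (142,266) and (487,261)) are centred to about 1 mm, with the spines towards the labels. The notebook, loupe and slip box are untouched.

```bash
python3 -c "
from bench import ctrl
print(ctrl.hand_in())"
```

```text
the job is handed in; nothing more can be done
None
```

All four books are packed and the job is handed in: vellum in the white-lined tray, calf in the grey, each stack within about 2 mm of centre with spines to the label, at about 42 s on the robot's clock.

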